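# Put the drained slicing disc away on the spindle of its case

### The job

The food processor's slicing disc has drained in the wire rack: lift it out, lay it flat on the worktop with its hub up and let go, then take it by the hub and hang it on the upright spindle of the disc case, fully down. Then lower the hinged lid of the case until it is closed, and leave the timer and the spice jar where they stand.

Things in the scene. Friction and masses are not known exactly. Their poses are not given: they have to be found in the camera images.
- slicing_disc: Steel slicing disc, 110 mm across, 5 mm thick, 0.15 kg, with two short flat blades and a black round hub (42 mm outside, 30 mm high, through bore 23 mm) on one face. Origin: on the disc's axis in its plain face; z runs along the axis through the hub, whose top is at z = 35 mm. It starts standing on edge in the rack, so z is level; when it lies hub up, z points up.
- rack: Fixed low draining rack of bent steel wire, 120 x 75 mm, 62 mm high, with two slots between hoops. Origin: on the worktop under its middle; x runs across the slots. The disc stands on edge in the slot at x = -17 mm, 7 mm above the worktop at its lowest point, its axis along the rack's x, hub towards +x and clear of the hoops; its top edge is 117 mm up.
- case: Fixed grey open storage case for the disc, 136 x 136 mm outside, walls 40 mm high and 4 mm thick, with an upright steel spindle in its middle. Origin: centre of its underside, on the worktop; z up, -x is its front, the lid hinges on the +x rim.
- spindle_foot (a point): Centre of the foot of the spindle, 8 mm above the worktop, on a round boss 56 mm across: the disc's plain face rests here when it is fully down.
- spindle_tip (a point): Tip of the spindle, 65 mm above the worktop. The spindle is 19 mm across and tapers over its top 12 mm.
- case_lid (a joint): Angle of the case's lid in rad: 0 closed, 1.82 fully open. A grey cover 136 x 136 mm and 34 mm deep with a clear window; its stiff hinge keeps it at whatever angle it is left.
- lid_hinge (a point): Middle of the lid's hinge line, 40 mm above the worktop on the case's +x rim; the hinge line runs along the case's y.
- lid_tab (a point): Outer end of the lid's finger tab (60 mm wide, 5 mm thick), in the middle of its free edge, 149 mm from the hinge; at the front of the case, 44 mm up, when closed. The cover's top lies up to 34 mm above the tab (closed), so behind it when open.
- lever_press: Bystander, fixed: citrus press, 262 mm high, on a base 215 x 140 mm. Origin: middle of its base; its lever stands out level over its front (-x, y = 40 mm), 220 to 265 mm up, to a ball 165 mm in front of the origin. (Overhead, a ladle hangs above x 0.23 to 0.38, y -0.24 to -0.08, its underside 0.63 m up, with a strainer beside it: swing the arm past them tucked in.)
- timer: Bystander: kitchen timer, 67 mm across, 54 mm high. Origin: centre of its underside.
- spice_jar: Bystander: spice jar, 45 mm across, 106 mm high. Origin: centre of its underside.

How it is judged:
By the outcome, as a careful person would: the job done as asked, in the order asked, and still so for the second after the job is handed in, with the robot touching nothing.
It also fails if it takes over 72 s, if anything falls off the work surface, if the arm or the gripper's body presses on something with over 40 N, if the wrist force passes 120 N, or if a joint passes its speed limit or range.

### The arm

A 7-joint arm with a two-finger parallel gripper is mounted at the origin on the work surface; the furniture and walls round the work are solid. World frame = base frame: x ahead of the robot, y to its left, z up, the work surface at z = 0. Lengths are in m, angles in rad, forces in N, time in s.
With the tool pointing down it reaches from about 0.4 to 0.875 m from the base axis. Payload 19.3 kg.
Tool frame: the origin (TCP) lies between the finger pads; the fingertips stand 17 mm ahead of it and the grasp point (between the pads) lies 2 mm behind it; z points along the fingers, y is the line along which they close (so a half turn about z gives the same grasp; the last joint's range is limited). The gripper opens to 85 mm and grips with 20 to 120 N. Pads are 22 mm wide; open, the fingers measure 114 mm over their backs; the gripper's body (76 mm by 85 mm) begins 54 mm behind the grasp point. The pads swing forward as they close: fully open they stand 13 mm farther back than shut.
Start: joints at [-1.413, 0.521, -0.036, 1.599, 0.021, 1.021, -0.113], TCP at [0.141, 0.609, 0.248] pointing down, gripper open.
Joint ranges: [-2.91, 2.91], [-0.3, 2.13], [-1.5, 1.42], [0.17, 2.43], [-1.26, 4.41], [0.16, 1.93], [-2.52, 2.52]. Speed limits (rad/s): [1.89, 1.89, 2.39, 2.39, 3.01, 3.01, 3.01].

### API

Orientations are given as [roll, pitch, yaw] about the fixed x, y, z axes, in that order (R = Rz(yaw) Ry(pitch) Rx(roll)).
In Python, from workcell import bot gives the robot as it stands.
- The arm moves only by the shell command python3 -m inch 'ROWS' [FORCE]. ROWS is JSON, a list of rows, each a list of 7 numbers: the shift along the tool's x, y, z in units of 200 mm (1.0 is 200 mm), then the turn, a rotation vector about the tool's x, y, z in units of 90 degrees (1.0 is 90 degrees), then the opening, from 0 (shut) to 1 (fully open). In form: [[x, y, z, rx, ry, rz, grip], ...]. A call has 1 to 20 rows; each row is the pose to reach, as a shift and turn from the pose commanded when the call began, along the tool's axes at that moment; what a row does not reach only later rows make up. A row lasts 1/8 s, in which the tool goes at most 62.5 mm and 10.7 degrees, less where a joint would pass 70% of its speed; a pose out of reach is approached as far as the arm can. A call with a number of a shift or a turn outside -1 to 1 is refused whole. A call with a gripper value outside its range is refused whole. The fingers move at their own pace and stop on an object; FORCE is the grip in N (left out, the last holds). Time passes only in rows, so rows that repeat a pose let the fingers close. It gives the time, the measured TCP pose, the force, the opening and the grip force at its end, in the units of the state.
- bot.observe(): the state, without advancing time (a new reading comes with each control period).
- bot.grab_frame(name): name is "scene" or "top" or "wrist"; returns a dict with "img" (384x512x3 uint8, red, green, blue), "z_map" (384x512 float32, m along the optical axis (not along the pixel's ray), 0 where there is no reading), "vfov" (degrees; the focal length in pixels is half the picture's height over the tangent of half this angle, whatever the lens; pixels are square), "cx", "cy" (the principal point, pixels), "rvec" (rotation vector, rad) and "tvec" (3), from world to camera coordinates, as OpenCV has them. Camera axes: x right, y down, z forward; pixel columns grow to the right and rows downward; lengths in m; the calibration is good to about 2 mm. A picture is of the moment at which its call begins.
- bot.job_done(): hands the job in; it is judged then, once.
The state is a dict: "clock": time; "qpos": joint angles; "qd": joint speeds; "joint_efforts": joint torques, N m; "position": TCP position; "tool_rot": TCP orientation; "force": force on the tool from outside, world axes, zero at the start; "moment": the same for the moment, N m; "grip_width": finger opening in m; "finger_force": force on a finger pad.
Only numpy, scipy, OpenCV 4.12 (cv2) and the standard library are available. Lean on these libraries where they do the work, as an engineer would, in place of code of your own. Each camera call takes 0.05 s, during which the arm holds its last target. There are 200 camera calls.

## Working session

There is one attempt and no reset: what is moved stays moved. The work goes in short steps, Python scripts to look and compute and a shell command to move; the robot and the scene stay as the last step left them, time stands still between calls to the robot, and variables do not carry over. Pictures are saved under pics/ and viewed, at most 10 in all, crops included, and the job is handed in when it is done.

```bash
mkdir -p pics; cat > h.py <<'E'
import numpy as np, cv2
from scipy.spatial.transform import Rotation as Ro
from workcell import bot
def cap(n):
    f=bot.grab_frame(n); f['R']=cv2.Rodrigues(np.array(f['rvec'],float))[0]; f['t']=np.array(f['tvec'],float).ravel()
    f['f']=192/np.tan(np.radians(f['vfov'])/2); return f
def cloud(f):
    z=f['z_map']; v,u=np.mgrid[:z.shape[0],:z.shape[1]]
    P=np.stack([(u-f['cx'])/f['f']*z,(v-f['cy'])/f['f']*z,z],-1)
    W=(P-f['t'])@f['R']; W[z<=0]=np.nan; return W
def save(f,n): cv2.imwrite('pics/'+n,f['img'][:,:,::-1])
def pose():
    s=bot.observe(); return np.array(s['position']),Ro.from_euler('xyz',s['tool_rot'])
E
python3 - <<'E'
from h import *
import pickle
a=cap('scene');b=cap('top')
pickle.dump((a,b),open('ab.pkl','wb'))
im=np.vstack([a['img'],b['img']])[:,:,::-1]
cv2.imwrite('pics/1.png',cv2.resize(im,None,fx=.78,fy=.78))
print(bot.observe())
for f in(a,b): print(f['f'],-f['R'].T@f['t'],f['R'][2])
E
```

```text
{'clock': 0.1, 'qpos': array([-1.41319157,  0.52197152, -0.03634393,  1.59991056,  0.02118586,
        1.02111094, -0.11284054]), 'qd': array([ 0.00233171, -0.00092111, -0.00161194, -0.00128093, -0.00053447,
       -0.00162819, -0.00331715]), 'joint_efforts': array([ 2.50005258e-03, -9.28466392e+01,  1.98338538e+00, -3.70529437e+01,
        1.81267230e-02,  5.58318352e-03, -1.46548842e-05]), 'position': array([0.14110633, 0.60858479, 0.24778691]), 'tool_rot': array([-3.14057774e+00,  5.02145983e-05,  2.91374258e+00]), 'force': array([ 0.29940666, -0.07800308, -0.8762835 ]), 'moment': array([-0.06951135,  0.01272325, -0.01195656]), 'finger_force': 0.0, 'grip_width': 0.08528900800722089}
412.26841799583855 [ 0.11993344 -0.61754617  0.65820095] [ 0.34719045  0.73938196 -0.5768649 ]
383.02324687623957 [0.28409583 0.08216895 0.9992603 ] [ 0.1659678   0.02939321 -0.98569302]
```

View pics/1.png

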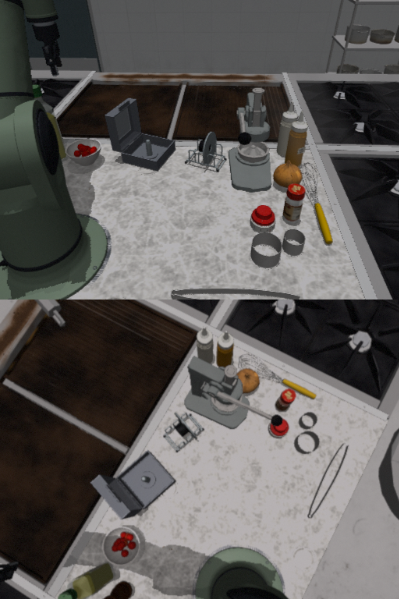

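The upper image is the scene view: case at about (145,148), rack with disc at (208,152), press at (250,150). The lower image is the top view: case at (135,485), rack at (183,430), press at (220,400). Next I'll make an orthographic map and a zoomed crop.

```bash
python3 - <<'E'
from h import *
import pickle
a,b=pickle.load(open('ab.pkl','rb'))
# ortho colour map: x 0.2..0.9 up?, columns = y
def ortho(f):
    W=cloud(f).reshape(-1,3);C=f['img'].reshape(-1,3)
    o=np.zeros((350,450,3),np.uint8)
    m=(W[:,2]>-.02)&(W[:,2]<.4);W=W[m];C=C[m]
    k=np.argsort(W[:,2]);W=W[k];C=C[k]
    r=((.95-W[:,0])/.002).round().astype(float);c=((.6-W[:,1])/.002)
    ok=(r>0)&(r<349)&(c>0)&(c<449)
    r=r[ok].astype(int);c=c[ok].astype(int);C=C[ok]
    for dr in(0,1):
        for dc in(0,1): o[r+dr-0,c+dc]=C
    for k in range(8): 
        cv2.line(o,(0,int((.95-.1*(k+2))/.002)),(450,int((.95-.1*(k+2))/.002)),(255,255,0),1)
    for k in range(9): cv2.line(o,(k*50,0),(k*50,350),(0,255,255),1)
    return o
z=cv2.resize(a['img'][110:225,130:330],(800,460),interpolation=cv2.INTER_CUBIC)
cv2.imwrite('pics/2.png',z[:,:,::-1])
cv2.imwrite('pics/3.png',cv2.resize(ortho(b),(770,600))[:,:,::-1])
E
```

```text
(no output)
```

View pics/2.png

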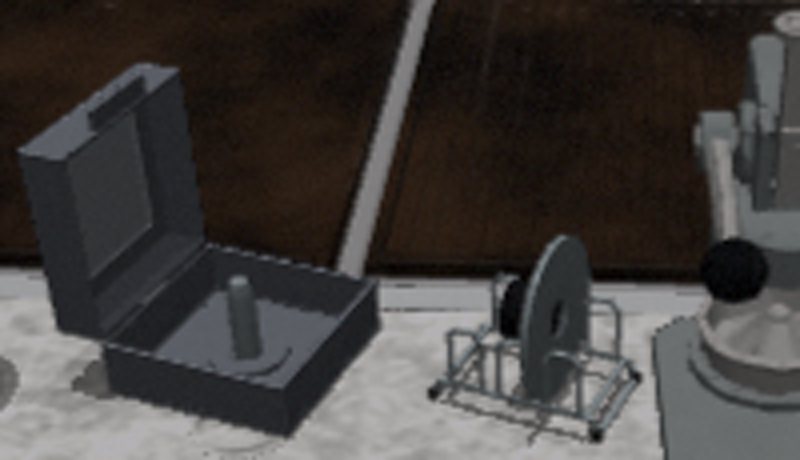

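View pics/3.png

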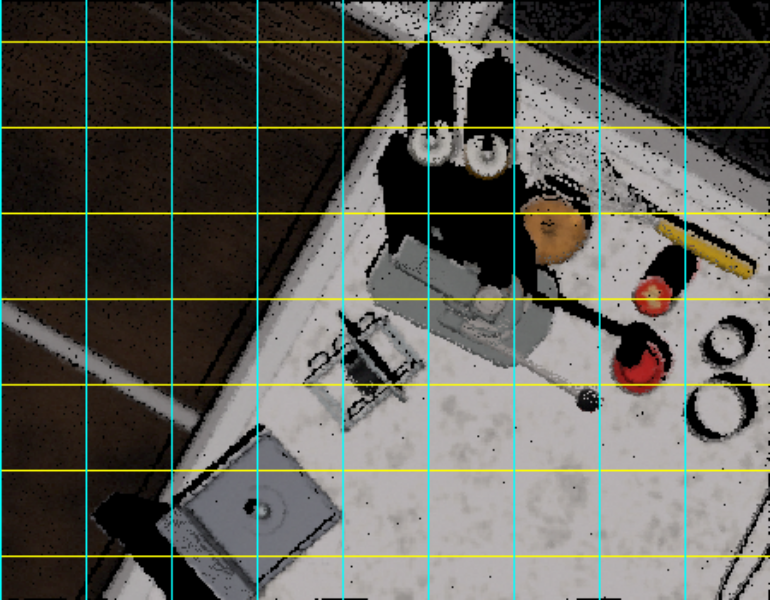

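Grid lines in picture 3 are 0.1 m apart (x 0.5 at row 384, y 0.2 at column 342). The case is near (0.35,0.295) with its hinge to the lower left. The rack is near (0.51,0.175), its disc running from (340,312) to (405,400) with the hub to the lower left. The lever ball is near (0.48,-0.085). Now I'll fit these precisely.

```bash
cat > fit.py <<'E'
from h import *
import pickle
a,b=pickle.load(open('ab.pkl','rb'))
for n,f in(('scene',a),('top',b)):
    W=cloud(f).reshape(-1,3); W=W[~np.isnan(W[:,0])]
    # table check
    t=W[(abs(W[:,0]-.4)<.04)&(abs(W[:,1]-.0)<.04)]; print(n,'table z',np.median(t[:,2]))
    D=W[(abs(W[:,0]-.51)<.09)&(abs(W[:,1]-.185)<.09)&(W[:,2]>.085)&(W[:,2]<.15)]
    if len(D)>5:
        c=D.mean(0); e,v=np.linalg.eigh(np.cov((D-c)[:,:2].T))
        nrm=v[:,0]; nrm=nrm if nrm[1]>0 else -nrm
        pr=(D-c)[:,:2]@v[:,1]
        print(' disc n',len(D),'mean',c.round(4),'hub dir ang',np.degrees(np.arctan2(nrm[1],nrm[0])).round(1),'thick',e[0]**.5,'span mid',(c[:2]+v[:,1]*(pr.min()+pr.max())/2).round(4),np.ptp(pr),'ztop',np.sort(D[:,2])[-5:].round(4))
    H=W[(np.hypot(W[:,0]-.35,W[:,1]-.3)<.14)]
    rim=H[(H[:,2]>.034)&(H[:,2]<.046)]
    r=cv2.minAreaRect(rim[:,:2].astype(np.float32)*1000); print(' rim',len(rim),r,cv2.boxPoints(r).round(0).tolist())
    sp=H[(H[:,2]>.048)&(H[:,2]<.07)&(np.hypot(H[:,0]-.35,H[:,1]-.295)<.04)]
    print(' spindle',len(sp),np.median(sp,0) if len(sp) else '', sp[:,:2].min(0),sp[:,:2].max(0),sp[:,2].max())
    L=W[(W[:,2]>.1)&(W[:,2]<.22)&(W[:,0]>.15)&(W[:,0]<.42)&(W[:,1]>.28)&(W[:,1]<.5)]
    hi=L[L[:,2]>L[:,2].max()-.012]; print(' lid top',len(hi),hi.mean(0).round(3),hi.min(0).round(3),hi.max(0).round(3))
    for nm,c,rr in(('timer',(.52,-.145),.045),('jar',(.6,-.16),.035),('ball',(.48,-.085),.03)):
        q=W[(np.hypot(W[:,0]-c[0],W[:,1]-c[1])<rr)&(W[:,2]>.02)]
        print(' ',nm,len(q),q.mean(0).round(3),q[:,2].max().round(3))
E
python3 fit.py
```

```text
scene table z 4.959576449451517e-05
 disc n 163 mean [0.5179 0.1546 0.1   ] hub dir ang 129.0 thick 0.0014673377769965127 span mid [0.5226 0.1585] 0.0945202733284074 ztop [0.1161 0.1162 0.1162 0.1163 0.1166]
 rim 698 ((343.82440185546875, 304.02410888671875), (140.72073364257812, 170.16473388671875), 41.306880950927734) [[235.0, 321.0], [347.0, 194.0], [453.0, 287.0], [341.0, 414.0]]
 spindle 45 [0.3537822  0.28794087 0.05690364] [0.3455532  0.28231665] [0.36270505 0.29737947] 0.0665938155117591
 lid top 73 [0.304 0.345 0.187] [0.283 0.325 0.182] [0.329 0.37  0.193]
  timer 739 [ 0.514 -0.159  0.04 ] 0.056
  jar 973 [ 0.595 -0.174  0.075] 0.109
  ball 226 [ 0.481 -0.096  0.256] 0.267
top table z -0.0011747475550813748
 disc n 104 mean [0.5206 0.1618 0.1051] hub dir ang 130.6 thick 0.0018101109626485169 span mid [0.5232 0.164 ] 0.09489407868554328 ztop [0.1162 0.1165 0.1165 0.1167 0.1168]
 rim 956 ((347.2829895019531, 308.5086669921875), (136.52157592773438, 167.88014221191406), 41.25332260131836) [[241.0, 327.0], [351.0, 200.0], [454.0, 290.0], [343.0, 417.0]]
 spindle 46 [0.35672544 0.29427864 0.05958303] [0.34972697 0.287351  ] [0.36504122 0.30459019] 0.06812967622891689
 lid top 92 [0.309 0.351 0.188] [0.287 0.331 0.181] [0.331 0.372 0.193]
  timer 366 [ 0.515 -0.143  0.04 ] 0.057
  jar 478 [ 0.6   -0.157  0.085] 0.11
  ball 227 [ 0.487 -0.083  0.257] 0.267
```

```bash
cat >> h.py <<'E'
def to(p,ang=None,tool=None):
    """row for world TCP p, tool down with tool y at heading ang deg (or full rotation)"""
    P,R=pose()
    T=R if ang is None and tool is None else (tool or Ro.from_euler('xyz',[np.pi,0,np.radians(ang+90)]))
    print('shift',(R.inv().apply(np.array(p)-P)/.2).round(3),'turn',((R.inv()*T).as_rotvec()/(np.pi/2)).round(3))
def st():
    s=bot.observe(); P,R=pose(); print(s['clock'],P.round(4),'z',R.as_matrix()[:,2].round(3),'y',R.as_matrix()[:,1].round(3),'q',s['qpos'].round(2),'F',s['force'].round(1),'w',round(s['grip_width'],4),'ff',s['finger_force'])
E
python3 -m inch '[[-0.79,-0.58,-0.2,0,0,0.47,1],[-0.79,-0.58,-0.2,0,0,0.47,1],[-0.79,-0.58,-0.2,0,0,0.47,1],[-0.79,-0.58,-0.2,0,0,0.47,1],[-0.79,-0.58,-0.2,0,0,0.47,1],[-0.79,-0.58,-0.2,0,0,0.47,1]]' 
python3 -c "
from h import *
st(); to([.415,.28,.27],-10); to([.523,.161,.22],-50)"
```

```text
clock: 0.85
position: [0.2679, 0.4609, 0.2879]
tool_rot: [-3.141, 0.0, 2.181]
force: [-0.3, 0.1, 0.2]
grip_width: 0.0853
finger_force: 0.0
0.85 [0.2679 0.4609 0.2879] z [-0.001 -0.    -1.   ] y [ 0.819  0.573 -0.001] q [-1.28  0.34  0.17  1.8  -0.06  1.01 -0.48] F [-0.3  0.1  0.2] w 0.0853 ff 0.0
shift [-1.163  0.084  0.089] turn [-0.   0.   0.5]
shift [-1.96   0.186  0.339] turn [-0.     0.     0.944]
```

```bash
python3 -m inch '[[-0.98,0.09,0.1,0,0,0.47,1],[-0.98,0.09,0.1,0,0,0.47,1],[-0.98,0.09,0.1,0,0,0.47,1],[-0.98,0.09,0.1,0,0,0.47,1],[-0.98,0.09,0.1,0,0,0.47,1],[-0.98,0.09,0.1,0,0,0.47,1]]' 
python3 -c "
from h import *
st(); to([.523,.161,.24],-50)"
```

```text
clock: 1.6
position: [0.3942, 0.3105, 0.2681]
tool_rot: [-3.141, 0.0, 1.445]
force: [0.0, -0.5, -0.8]
grip_width: 0.0856
finger_force: 0.0
1.6 [0.3942 0.3105 0.2681] z [-0. -0. -1.] y [ 0.992 -0.126 -0.   ] q [-1.09  0.32  0.39  1.91 -0.15  0.94 -0.76] F [ 0.  -0.5 -0.8] w 0.0856 ff 0.0
shift [-0.661  0.733  0.14 ] turn [-0.     0.     0.475]
```

```bash
python3 -m inch '[[-0.66,0.73,0.14,0,0,0.475,0.6],[-0.66,0.73,0.14,0,0,0.475,0.6],[-0.66,0.73,0.14,0,0,0.475,0.6],[-0.66,0.73,0.14,0,0,0.475,0.6],[-0.66,0.73,0.14,0,0,0.475,0.6],[-0.66,0.73,0.14,0,0,0.475,0.6]]' 
python3 - <<'E'
from h import *
import pickle
st(); f=cap('wrist'); pickle.dump(f,open('w1.pkl','wb')); save(f,'4.png')
W=cloud(f); print('cam',-f['R'].T@f['t'])
D=W[(abs(W[...,0]-.522)<.07)&(abs(W[...,1]-.162)<.07)&(W[...,2]>.088)&(W[...,2]<.125)]
c=D.mean(0); e,v=np.linalg.eigh(np.cov((D-c)[:,:2].T)); n=v[:,0]*np.sign(v[1,0]); pr=(D-c)[:,:2]@v[:,1];q=(D-c)[:,:2]@n
print(len(D),c,np.degrees(np.arctan2(n[1],n[0])),c[:2]+v[:,1]*(pr.min()+pr.max())/2,np.ptp(pr),q.min(),q.max(),D[:,2].max())
E
```

```text
clock: 2.35
position: [0.5215, 0.1606, 0.2402]
tool_rot: [-3.141, 0.0, 0.699]
force: [0.2, 0.7, 0.1]
grip_width: 0.051
finger_force: 0.0
2.35 [0.5215 0.1606 0.2402] z [-0.001  0.    -1.   ] y [ 0.644 -0.765 -0.001] q [-0.83  0.47  0.59  1.84 -0.32  0.93 -0.97] F [0.2 0.7 0.1] w 0.051 ff 0.0
cam [0.57956518 0.20878245 0.36488864]
753 [0.5280713  0.16689383 0.106912  ] 129.59981839697122 [0.52284696 0.16257191] 0.09515728025161374 -0.0033725083035337352 0.005335695031803731 0.11651454439956745
```

View pics/4.png

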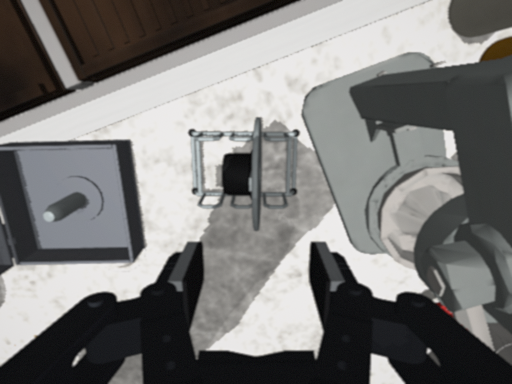

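The wrist picture shows the disc edge-on at column 257 (rows 118–230), hub to its left at (237,173), and rack hoops below. The case is at left with the spindle tip near (50,215), and the fingers straddle the disc's plane.

```bash
python3 -c "
from h import *
to([.5228,.162,.103],-50.2)"
python3 -m inch '[[0.01,0,0.4,0,0,0,0.45],[0.01,0,0.6,0,0,0,0.45],[0.01,0,0.685,0,0,0,0.45],[0.01,0,0.685,0,0,0,0.45],[0.01,0,0.685,0,0,0,0.45]]'
python3 -c "
from h import *
st(); to([.5228,.162,.103],-50.2)"
```

```text
shift [ 0.009 -0.001  0.687] turn [-0.    -0.     0.002]
clock: 3.02
position: [0.5247, 0.1607, 0.1053]
tool_rot: [3.141, -0.003, 0.692]
force: [1.0, -0.3, -0.4]
grip_width: 0.0387
finger_force: 0.0
3.025 [0.5247 0.1607 0.1053] z [ 0.002  0.001 -1.   ] y [ 0.638 -0.77   0.001] q [-0.73  0.66  0.46  1.94 -0.46  0.65 -0.86] F [ 1.  -0.3 -0.4] w 0.0387 ff 0.0
shift [-0.003 -0.011  0.011] turn [ 0.    -0.002 -0.002]
```

```bash
python3 -m inch '[[0,-0.01,0.01,0,0,0,0.2],[0,-0.01,0.01,0,0,0,0],[0,-0.01,0.01,0,0,0,0],[0,-0.01,0.01,0,0,0,0],[0,-0.01,0.01,0,0,0,0],[0,-0.01,0.01,0,0,0,0],[0,-0.01,0.01,0,0,0,0]]' 60
python3 -c "
from h import *
st()"
```

```text
clock: 3.9
position: [0.5234, 0.1613, 0.102]
tool_rot: [3.14, -0.002, 0.691]
force: [3.7, -4.1, 7.4]
grip_width: 0.0037
finger_force: 60.5
3.9 [0.5234 0.1613 0.102 ] z [ 0.002  0.    -1.   ] y [ 0.637 -0.771  0.001] q [-0.73  0.66  0.46  1.94 -0.47  0.65 -0.86] F [ 3.7 -4.1  7.4] w 0.0037 ff 60.51117539405823
```

```bash
python3 -m inch '[[0,0,-0.1,0,0,0,0],[0,0,-0.25,0,0,0,0],[0,0,-0.5,0,0,0,0],[0,0,-0.7,0,0,0,0],[0,0,-0.7,0,0,0,0],[0,0,-0.7,0,0,0,0]]'
python3 -c "
from h import *
st(); to([.42,.11,.24],50);to([.42,.11,.24],80)"
```

```text
clock: 4.65
position: [0.522, 0.1619, 0.2407]
tool_rot: [-3.141, 0.001, 0.692]
force: [-0.4, 0.7, -1.7]
grip_width: 0.0043
finger_force: 59.6
4.65 [0.522  0.1619 0.2407] z [-0.001  0.    -1.   ] y [ 0.638 -0.77  -0.001] q [-0.84  0.47  0.6   1.84 -0.33  0.93 -0.97] F [-0.4  0.7 -1.7] w 0.0043 ff 59.58285570144653
shift [-0.558 -0.125  0.004] turn [-1.000e-03 -0.000e+00 -1.115e+00]
shift [-0.558 -0.125  0.004] turn [-1.000e-03 -0.000e+00 -1.449e+00]
```

```bash
python3 -m inch '[[-0.28,-0.06,-0.1,0,0,-0.72,0],[-0.28,-0.06,-0.1,0,0,-0.72,0],[-0.28,-0.06,-0.1,0,0,-0.72,0],[-0.28,-0.06,-0.1,0,0,-0.72,0],[-0.28,-0.06,-0.1,0,0,-0.72,0],[-0.28,-0.06,-0.1,0,0,-0.72,0],[-0.28,-0.06,-0.1,0,0,-0.72,0],[-0.28,-0.06,-0.1,0,0,-0.72,0]]'
python3 -c "
from h import *
st(); to([.42,.11,.26],80)"
```

```text
clock: 5.65
position: [0.4715, 0.1351, 0.2607]
tool_rot: [-3.141, 0.0, 1.818]
force: [-0.2, -0.5, -1.2]
grip_width: 0.0038
finger_force: 59.6
5.65 [0.4715 0.1351 0.2607] z [-0.001 -0.001 -1.   ] y [ 0.97   0.244 -0.001] q [-0.7   0.31  0.37  1.95 -0.14  0.91 -0.01] F [-0.2 -0.5 -1.2] w 0.0038 ff 59.56004798412323
shift [-0.059 -0.28   0.004] turn [-0.001 -0.    -0.732]
```

```bash
python3 -m inch '[[-0.06,-0.28,0,0,0,-0.73,0],[-0.06,-0.28,0,0,0,-0.73,0],[-0.06,-0.28,0,0,0,-0.73,0],[-0.06,-0.28,0,0,0,-0.73,0],[-0.06,-0.28,0,0,0,-0.73,0],[-0.06,-0.28,0,0,0,-0.73,0],[-0.06,-0.28,0,0,0,-0.73,0],[-0.06,-0.28,0,0,0,-0.73,0]]'
python3 -c "
from h import *
st(); P,R=pose()
h=np.array([np.cos(np.radians(-100)),np.sin(np.radians(-100)),0])
for th in(45,):
    t=np.radians(th); z=h*np.cos(t)+np.array([0,0,-np.sin(t)]); y=-(h*np.sin(t)+np.array([0,0,np.cos(t)])); x=np.cross(y,z)
    T=Ro.from_matrix(np.stack([x,y,z],1)); c=np.array([.40,.03,0.039+.06]); to(c-.04*z,tool=T); print(c-.04*z)"
```

```text
clock: 6.65
position: [0.4204, 0.1097, 0.2612]
tool_rot: [-3.141, -0.0, 2.964]
force: [0.0, 1.0, -0.8]
grip_width: 0.0043
finger_force: 59.9
6.65 [0.4204 0.1097 0.2612] z [-0. -0. -1.] y [ 0.177  0.984 -0.   ] q [-0.56  0.2   0.19  2.07 -0.05  0.88  1.06] F [ 0.   1.  -0.8] w 0.0043 ff 59.86853778362274
shift [ 0.03  -0.269  0.669] turn [ 0.5   -0.001 -0.002]
[0.40491151 0.05785457 0.12728427]
```

```bash
python3 -m inch '[[0.03,-0.2,0.2,0.5,0,0,0],[0.03,-0.2,0.2,0.5,0,0,0],[0.03,-0.2,0.2,0.5,0,0,0],[0.03,-0.2,0.2,0.5,0,0,0],[0.03,-0.2,0.2,0.5,0,0,0],[0.03,-0.2,0.2,0.5,0,0,0],[0.03,-0.2,0.2,0.5,0,0,0]]'
python3 -c "
from h import *
st(); f=cap('scene'); cv2.imwrite('pics/5.png',cv2.resize(f['img'][60:300,100:420],(640,480))[:,:,::-1])"
```

```text
clock: 7.52
position: [0.4077, 0.0705, 0.2219]
tool_rot: [-2.359, 0.001, 2.966]
force: [0.1, 0.5, -0.1]
grip_width: 0.0039
finger_force: 59.9
7.525 [0.4077 0.0705 0.2219] z [-0.122 -0.694 -0.709] y [ 0.125  0.698 -0.705] q [-0.89  0.56  0.28  1.96  0.4   1.26  0.54] F [ 0.1  0.5 -0.1] w 0.0039 ff 59.92217838764191
```

View pics/5.png

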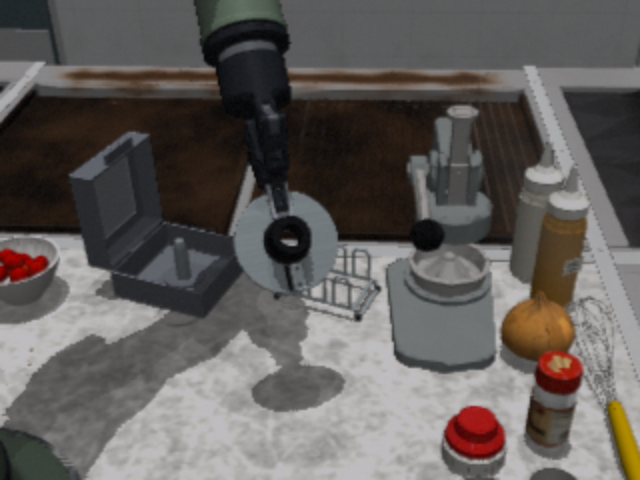

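The disc is held at 45° with its hub up and facing the camera (hub at (288,238)), clear of the rack and case. Lowering it now.

```bash
python3 -c "
from h import *
to([.404,.055,.10]);to([.404,.055,.074])"
```

```text
shift [0.006 0.374 0.488] turn [0. 0. 0.]
shift [0.006 0.465 0.581] turn [0. 0. 0.]
```

```bash
python3 -m inch '[[0,0.15,0.2,0,0,0,0],[0,0.3,0.4,0,0,0,0],[0,0.374,0.49,0,0,0,0],[0,0.42,0.535,0,0,0,0],[0,0.45,0.565,0,0,0,0],[0,0.465,0.58,0,0,0,0],[0,0.465,0.58,0,0,0,0]]'
python3 -c "
from h import *
st()"
```

```text
clock: 8.45
position: [0.405, 0.0555, 0.0738]
tool_rot: [-2.357, 0.0, 2.969]
force: [-0.7, -0.1, -0.7]
grip_width: 0.0036
finger_force: 60.0
8.45 [0.405  0.0555 0.0738] z [-0.121 -0.696 -0.707] y [ 0.122  0.697 -0.707] q [-0.85  0.82  0.25  2.02  0.42  0.95  0.42] F [-0.7 -0.1 -0.7] w 0.0036 ff 60.000736713409424
```

```bash
python3 -m inch '[[0,0.01,0.01,0,0,0,0],[0,0.018,0.018,0,0,0,0],[0,0.018,0.018,0,0,0,0]]'
python3 -c "
from h import *
st()"
python3 -m inch '[[0,0,0,0,0,0,0.1],[0,0,0,0,0,0,0.2],[0,0,0,0,0,0,0.2],[0,0,0,0,0,0,0.2],[0,0,0,0,0,0,0.2]]' 20
python3 -c "
from h import *
st(); f=cap('scene'); cv2.imwrite('pics/6.png',cv2.resize(f['img'][150:300,150:350],(640,480))[:,:,::-1])"
```

```text
clock: 8.82
position: [0.4049, 0.0553, 0.0686]
tool_rot: [-2.356, 0.0, 2.969]
force: [-0.4, 1.8, 4.5]
grip_width: 0.0042
finger_force: 60.8
8.825 [0.4049 0.0553 0.0686] z [-0.121 -0.697 -0.707] y [ 0.122  0.696 -0.707] q [-0.85  0.83  0.25  2.02  0.42  0.94  0.42] F [-0.4  1.8  4.5] w 0.0042 ff 60.7648766040802
clock: 9.45
position: [0.4048, 0.0553, 0.0684]
tool_rot: [-2.356, -0.0, 2.969]
force: [0.8, 0.6, -1.3]
grip_width: 0.017
finger_force: 0.2
9.45 [0.4048 0.0553 0.0684] z [-0.122 -0.697 -0.707] y [ 0.122  0.697 -0.707] q [-0.85  0.83  0.25  2.02  0.42  0.94  0.42] F [ 0.8  0.6 -1.3] w 0.017 ff 0.2273726969724521
```

View pics/6.png

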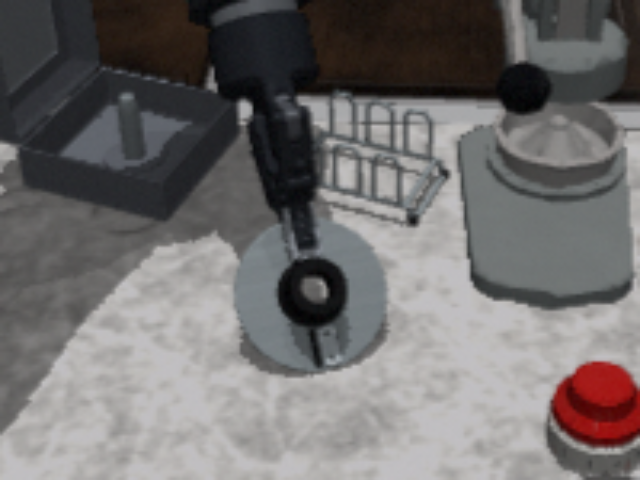

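The disc's far edge rests on the table at (315,370), with its raised edge lying on the lower finger and the hub up. I'll back out and down gently so it settles flat.

```bash
python3 -m inch '[[0,0.025,0,0,0,0,0.2],[0,0.05,0,0,0,0,0.2],[0,0.075,0,0,0,0,0.2],[0,0.1,0,0,0,0,0.2],[0,0.125,0,0,0,0,0.2],[0,0.15,0,0,0,0,0.2],[0,0.175,-0.01,0,0,0,0.2],[0,0.19,-0.03,0,0,0,0.2],[0,0.21,-0.06,0,0,0,0.2],[0,0.24,-0.1,0,0,0,0.2],[0,0.28,-0.15,0,0,0,0.2],[0,0.31,-0.2,0,0,0,0.2],[0,0.31,-0.2,0,0,0,0.2]]'
python3 - <<'E'
from h import *
st()
for n in('scene','top'):
    f=cap(n); W=cloud(f); m=(np.hypot(W[...,0]-.4,W[...,1]-.04)<.12)
    D=W[m&(W[...,2]>.003)&(W[...,2]<.012)]; H=W[m&(W[...,2]>.028)&(W[...,2]<.04)&(np.hypot(W[...,0]-.4,W[...,1]-.03)<.05)]
    print(n,len(D),D.mean(0),D.min(0),D.max(0),'hub',len(H),H.mean(0) if len(H) else '',H.min(0),H.max(0))
    if n=='scene': cv2.imwrite('pics/7.png',cv2.resize(f['img'][150:300,150:350],(640,480))[:,:,::-1])
E
```

```text
clock: 11.12
position: [0.4175, 0.1274, 0.0529]
tool_rot: [-2.357, 0.0, 2.97]
force: [-1.0, -1.1, -0.2]
grip_width: 0.0166
finger_force: 0.0
11.125 [0.4175 0.1274 0.0529] z [-0.121 -0.696 -0.708] y [ 0.121  0.697 -0.707] q [-0.9   0.89  0.21  1.88  0.35  1.04  0.4 ] F [-1.  -1.1 -0.2] w 0.0166 ff 0.0
scene 896 [0.39737575 0.03024117 0.00546892] [ 0.29146112 -0.07754198  0.00300235] [0.51406124 0.13706845 0.01199628] hub 166 [0.40137666 0.03836972 0.03369959] [0.38151708 0.01889329 0.02827164] [0.4224558  0.06026868 0.03835099]
top 867 [0.40482309 0.04560942 0.00500348] [ 0.29632523 -0.06819166  0.00300396] [0.51236748 0.15095658 0.01123684] hub 153 [0.40466438 0.04481498 0.0333607 ] [0.384227   0.02419141 0.02804346] [0.42508849 0.06490052 0.03900922]
```

View pics/7.png

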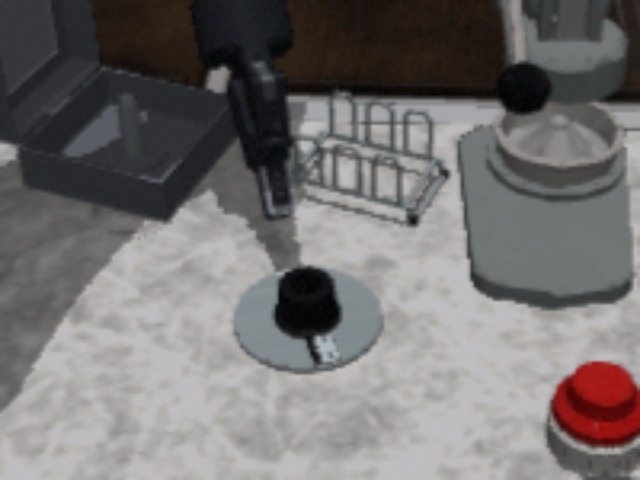

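The disc lies flat with its hub up (hub top at (308,280)) and the gripper clear of it. I'll rise, straighten the tool and turn for the hub grasp.

```bash
python3 -m inch '[[0,-0.2,-0.2,0,0,0,0.4],[0,-0.4,-0.4,0,0,0,0.7],[0,-0.53,-0.53,-0.1,0,0,1],[0,-0.53,-0.53,-0.5,0,0,1],[0,-0.53,-0.53,-0.5,0,0,1],[0,-0.53,-0.53,-0.5,0,0,1],[0,-0.53,-0.53,-0.5,0,0,1],[0,-0.53,-0.53,-0.5,0,0,1]]'
python3 -c "
from h import *
st(); to([.403,.0425,.2],25)"
```

```text
clock: 12.22
position: [0.4171, 0.1248, 0.203]
tool_rot: [-3.141, 0.0, 2.966]
force: [0.5, -0.2, 0.3]
grip_width: 0.0856
finger_force: 0.0
12.225 [0.4171 0.1248 0.203 ] z [ 0. -0. -1.] y [ 0.175  0.985 -0.   ] q [-0.5   0.29  0.09  2.13 -0.04  0.73  1.01] F [ 0.5 -0.2  0.3] w 0.0856 ff 0.0
shift [-0.003 -0.417  0.015] turn [-0.    0.    0.61]
```

```bash
python3 -m inch '[[0,-0.42,0,0,0,0.61,1],[0,-0.42,0,0,0,0.61,1],[0,-0.42,0,0,0,0.61,1],[0,-0.42,0,0,0,0.61,1],[0,-0.42,0,0,0,0.61,1],[0,-0.42,0,0,0,0.61,1]]'
python3 -m inch '[[0,0,0,0,0,0.61,1],[0,0,0,0,0,0.61,1],[0,0,0,0,0,0.61,1],[0,0,0,0,0,0.61,1],[0,0,0,0,0,0.61,1],[0,0,0,0,0,0.61,1],[0,0,0,0,0,0.61,1]]'
cat > hub.py <<'E'
from h import *
st()
f=cap('wrist'); W=cloud(f)
T=W[(abs(W[...,2])<.004)]; print('table',np.nanmedian(T[:,2]))
H=W[(W[...,2]>.026)&(W[...,2]<.042)&(np.hypot(W[...,0]-.403,W[...,1]-.043)<.04)].astype(np.float32)
c,r=cv2.minEnclosingCircle(H[:,:2]*1000); print('hub',len(H),c,r,np.median(H[:,2]))
D=W[(W[...,2]>.0025)&(W[...,2]<.009)&(np.hypot(W[...,0]-.403,W[...,1]-.043)<.075)].astype(np.float32)
c,r=cv2.minEnclosingCircle(D[:,:2]*1000); print('disc',len(D),c,r)
save(f,'8.png')
E
python3 hub.py
```

```text
clock: 12.98
position: [0.4027, 0.0441, 0.2025]
tool_rot: [-3.14, 0.001, 2.012]
force: [-0.8, 0.1, -0.6]
grip_width: 0.0854
finger_force: 0.0
clock: 13.85
position: [0.4028, 0.0438, 0.2027]
tool_rot: [-3.141, 0.001, 1.058]
force: [-0.0, 0.1, 0.2]
grip_width: 0.0855
finger_force: 0.0
13.85 [0.4028 0.0438 0.2027] z [-0.    -0.001 -1.   ] y [ 0.872 -0.49  -0.   ] q [-0.71  0.28  0.54  2.21 -0.22  0.7  -0.52] F [-0.   0.1  0.2] w 0.0855 ff 0.0
table -0.0008392246653063378
hub 1076 (402.8258361816406, 42.63481903076172) 20.976980209350586 0.03392021
disc 6763 (402.4984436035156, 42.346500396728516) 54.800838470458984
```

View pics/8.png

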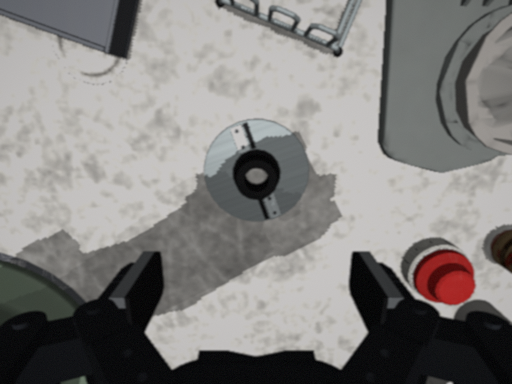

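The disc is centred at (257,170) in the wrist view, bore visible. Its blades run roughly perpendicular to the line on which the fingers close, so I can descend onto the hub.

```bash
python3 -m inch '[[0.005,0.002,0.3,0,0,0,1],[0.005,0.002,0.55,0,0,0,1],[0.005,0.002,0.75,0,0,0,1],[0.005,0.002,0.84,0,0,0,1],[0.005,0.002,0.882,0,0,0,1],[0.005,0.002,0.882,0,0,0,1],[0.005,0.002,0.882,0,0,0,1]]'
python3 -c "
from h import *
st()"
```

```text
clock: 14.78
position: [0.4041, 0.0444, 0.0271]
tool_rot: [3.141, -0.001, 1.053]
force: [-0.3, 0.3, 0.0]
grip_width: 0.0852
finger_force: 0.0
14.775 [0.4041 0.0444 0.0271] z [ 0.001  0.    -1.   ] y [ 0.869 -0.495  0.001] q [-0.41  0.65  0.2   2.3  -0.55  0.23 -0.23] F [-0.3  0.3  0. ] w 0.0852 ff 0.0
```

```bash
python3 -m inch '[[0.01,0,0,0,0,0,0.6],[0.01,0,0,0,0,0,0.5],[0.01,0,0,0,0,0,0.4],[0.01,0,0,0,0,0,0.3],[0.01,0,0,0,0,0,0.3],[0.01,0,0,0,0,0,0.3]]' 50
python3 -c "
from h import *
st()"
python3 -m inch '[[0.01,0,-0.1,0,0,0,0.3],[0.01,0,-0.3,0,0,0,0.3],[0.01,0,-0.6,0,0,0,0.3],[0.01,0,-0.6,0,0,0,0.3],[0.01,0,-0.6,0,0,0,0.3]]'
cat > hold.py <<'E'
from h import *
st(); P,R=pose()
for n in('scene','top','wrist'):
    f=cap(n); W=cloud(f)
    D=W[(abs(W[...,2]-(P[2]-.021))<.006)&(np.hypot(W[...,0]-P[0],W[...,1]-P[1])<.068)].astype(np.float32)
    if len(D)<50: print(n,len(D));continue
    c,r=cv2.minEnclosingCircle(D[:,:2]*1000); A=np.c_[D[:,:2]-D[:,:2].mean(0),np.ones(len(D))]; k=np.linalg.lstsq(A,D[:,2],rcond=None)[0]
    print(n,len(D),np.array(c).round(1),round(r,1),'z med',np.median(D[:,2]),'slope',k[:2].round(3))
E
python3 hold.py
```

```text
clock: 15.52
position: [0.4049, 0.0463, 0.0269]
tool_rot: [3.141, -0.001, 1.053]
force: [-2.3, 0.8, 19.3]
grip_width: 0.0424
finger_force: 47.9
15.525 [0.4049 0.0463 0.0269] z [ 0.001  0.001 -1.   ] y [ 0.869 -0.495  0.   ] q [-0.41  0.65  0.2   2.3  -0.55  0.23 -0.23] F [-2.3  0.8 19.3] w 0.0424 ff 47.883634865283966
clock: 16.15
position: [0.4054, 0.0482, 0.1462]
tool_rot: [-3.142, -0.0, 1.053]
force: [0.1, -0.2, -1.4]
grip_width: 0.0421
finger_force: 51.4
16.15 [0.4054 0.0482 0.1462] z [ 0.  0. -1.] y [ 0.869 -0.495 -0.   ] q [-0.67  0.41  0.51  2.26 -0.38  0.56 -0.39] F [ 0.1 -0.2 -1.4] w 0.0421 ff 51.37156940996647
scene 825 [402.1  41.2] 55.4 z med 0.12433867 slope [0.004 0.005]
top 0
wrist 18752 [403.1  43.8] 55.0 z med 0.12266312 slope [-0.006 -0.005]
```

```bash
python3 -c "
from h import *
P,R=pose(); to(P+[-.04,.13,.02])"
python3 -m inch '[[0.46,-0.5,-0.1,0,0,0,0.3],[0.46,-0.5,-0.1,0,0,0,0.3],[0.46,-0.5,-0.1,0,0,0,0.3],[0.46,-0.5,-0.1,0,0,0,0.3],[0.46,-0.5,-0.1,0,0,0,0.3]]'
cat > sp.py <<'E'
from h import *
st(); f=cap('wrist'); W=cloud(f)
S=W[(W[...,2]>.048)&(W[...,2]<.07)&(np.hypot(W[...,0]-.3553,W[...,1]-.2932)<.03)].astype(np.float32)
print('spindle n',len(S))
if len(S)>10:
    for lo,hi in((.046,.053),(.053,.06),(.06,.064),(.064,.07)):
        s=S[(S[:,2]>lo)&(S[:,2]<hi)]
        if len(s)>3: c,r=cv2.minEnclosingCircle(s[:,:2]*1000); print(lo,len(s),np.array(c).round(1),round(r,1),s[:,:2].mean(0).round(4))
    print(S[:,2].max())
save(f,'9.png')
E
python3 sp.py; python3 hold.py
```

```text
shift [ 0.465 -0.496 -0.1  ] turn [0. 0. 0.]
clock: 16.92
position: [0.3644, 0.1762, 0.1659]
tool_rot: [-3.142, 0.001, 1.051]
force: [-0.6, 0.4, -1.4]
grip_width: 0.0422
finger_force: 51.4
16.925 [0.3644 0.1762 0.1659] z [-0.001 -0.001 -1.   ] y [ 0.868 -0.496 -0.   ] q [-1.05  0.37  0.56  2.25 -0.34  0.61 -0.75] F [-0.6  0.4 -1.4] w 0.0422 ff 51.44245035946369
spindle n 645
0.046 83 [355.  294.4] 9.5 [0.3585 0.2903]
0.053 248 [355.2 294.1] 9.1 [0.3576 0.292 ]
0.06 252 [355.5 294.1] 6.9 [0.3557 0.2936]
0.064 62 [354.7 293.8] 5.1 [0.3552 0.2942]
0.06527994
16.975 [0.3645 0.176  0.166 ] z [-0.001 -0.001 -1.   ] y [ 0.868 -0.497 -0.   ] q [-1.05  0.37  0.56  2.25 -0.34  0.61 -0.75] F [-0.2 -1.  -1.3] w 0.042 ff 51.4426052570343
scene 670 [361.2 167.9] 55.2 z med 0.14397576 slope [-0.     0.007]
top 115 [364.8 127.9] 29.2 z med 0.1431909 slope [-0.003  0.097]
wrist 18671 [362.9 171.9] 55.2 z med 0.14328255 slope [-0.004 -0.004]
```

```bash
python3 -m inch '[[0.25,-0.17,0,0,0,0,0.3],[0.4,-0.27,0,0,0,0,0.3],[0.511,-0.335,0.05,0,0,0,0.3],[0.511,-0.335,0.1,0,0,0,0.3],[0.511,-0.335,0.15,0,0,0,0.3],[0.511,-0.335,0.15,0,0,0,0.3]]'
python3 hold.py; python3 -c "
from h import *
to([.357,.298,.09])"
```

```text
clock: 17.88
position: [0.3569, 0.2979, 0.1358]
tool_rot: [-3.141, 0.001, 1.051]
force: [-0.1, 0.1, -1.2]
grip_width: 0.042
finger_force: 51.4
17.875 [0.3569 0.2979 0.1358] z [-0.001 -0.001 -1.   ] y [ 0.868 -0.497 -0.   ] q [-1.2   0.5   0.5   2.13 -0.42  0.61 -0.93] F [-0.1  0.1 -1.2] w 0.042 ff 51.428024992346764
scene 530 [354.1 290.9] 55.5 z med 0.11380109 slope [-0.001  0.003]
top 783 [357.4 295.5] 54.5 z med 0.11352705 slope [0.003 0.002]
wrist 18607 [355.  294.8] 55.0 z med 0.113662384 slope [-0.003 -0.004]
shift [-0.004  0.001  0.233] turn [0. 0. 0.]
```

```bash
python3 -m inch '[[-0.002,0,0.1,0,0,0,0.3],[-0.002,0,0.18,0,0,0,0.3],[-0.002,0,0.22,0,0,0,0.3],[-0.002,0,0.25,0,0,0,0.3],[-0.002,0,0.28,0,0,0,0.3],[-0.002,0,0.3,0,0,0,0.3],[-0.002,0,0.3,0,0,0,0.3]]'
python3 -c "
from h import *
st()"
```

```text
clock: 18.9
position: [0.3566, 0.2988, 0.0762]
tool_rot: [-3.142, 0.0, 1.052]
force: [0.0, 0.1, -1.4]
grip_width: 0.0423
finger_force: 51.4
18.9 [0.3566 0.2988 0.0762] z [-0. -0. -1.] y [ 0.869 -0.496 -0.   ] q [-1.12  0.61  0.39  2.15 -0.51  0.47 -0.85] F [ 0.   0.1 -1.4] w 0.0423 ff 51.43700145184994
```

```bash
python3 -m inch '[[-0.002,0,0.05,0,0,0,0.3],[-0.002,0,0.1,0,0,0,0.3],[-0.002,0,0.14,0,0,0,0.3],[-0.002,0,0.17,0,0,0,0.3],[-0.002,0,0.185,0,0,0,0.3],[-0.002,0,0.195,0,0,0,0.3],[-0.002,0,0.2,0,0,0,0.3]]'
python3 -c "
from h import *
st()"
```

```text
clock: 19.77
position: [0.3565, 0.2985, 0.0364]
tool_rot: [3.142, -0.0, 1.052]
force: [1.1, 0.2, -2.4]
grip_width: 0.0419
finger_force: 51.4
19.775 [0.3565 0.2985 0.0364] z [ 0.  0. -1.] y [ 0.869 -0.496  0.   ] q [-1.06  0.68  0.31  2.16 -0.56  0.37 -0.81] F [ 1.1  0.2 -2.4] w 0.0419 ff 51.44349351525307
```

```bash
python3 -m inch '[[0,0,0.006,0,0,0,0.3],[0,0,0.01,0,0,0,0.3],[0,0,0.01,0,0,0,0.3],[0,0,0.01,0,0,0,0.5],[0,0,0.01,0,0,0,0.7],[0,0,0.01,0,0,0,0.7],[0,0,0.01,0,0,0,0.7],[0,0,0.01,0,0,0,0.7]]'
python3 -c "
from h import *
st()"
python3 -m inch '[[0,0,-0.1,0,0,0,0.7],[0,0,-0.3,0,0,0,0.7],[0,0,-0.5,0,0,0,0.7],[0,0,-0.8,0,0,0,0.5],[0,0,-1,0,0,0,0.1],[0,0,-1,0,0,0,0]]'
python3 - <<'E'
from h import *
st()
for n in('scene','top','wrist'):
    W=cloud(cap(n)); d=np.hypot(W[...,0]-.3555,W[...,1]-.2935)
    D=W[(d>.03)&(d<.052)&(W[...,2]>-.0)&(W[...,2]<.1)]; H=W[(d<.02)&(W[...,2]>.03)&(W[...,2]<.06)]
    print(n,len(D),np.percentile(D[:,2],[5,50,95]).round(4) if len(D) else '', len(H),np.percentile(H[:,2],[10,50,90]).round(4) if len(H) else '')
    L=W[(W[...,2]>.06)&(W[...,2]<.22)&(W[...,0]>.15)&(W[...,0]<.42)&(W[...,1]>.28)&(W[...,1]<.5)]
    e=np.array([-.661,.75]); s=(L[:,:2]-[.3555,.2935])@e
    m=s>.06; L=L[m]; s=s[m]
    for z0 in(.1,.14,.17,.18,.188):
        k=abs(L[:,2]-z0)<.004
        if k.sum()>3: print('  lid z',z0,k.sum(),s[k].min().round(3),s[k].max().round(3))
    print('  lid zmax',L[:,2].max() if len(L) else '')
E
```

```text
clock: 20.78
position: [0.3564, 0.2985, 0.0343]
tool_rot: [-3.142, 0.0, 1.052]
force: [0.5, 1.6, 0.4]
grip_width: 0.0598
finger_force: 0.0
20.775 [0.3564 0.2985 0.0343] z [-0. -0. -1.] y [ 0.869 -0.495 -0.   ] q [-1.05  0.69  0.31  2.16 -0.56  0.37 -0.81] F [0.5 1.6 0.4] w 0.0598 ff 0.0
clock: 21.52
position: [0.3571, 0.2994, 0.2367]
tool_rot: [-3.142, -0.005, 1.053]
force: [-0.4, 0.5, -1.7]
grip_width: 0.0069
finger_force: 0.0
21.525 [0.3571 0.2994 0.2367] z [ 0.002  0.004 -1.   ] y [ 0.869 -0.495 -0.   ] q [-1.34  0.34  0.65  2.04 -0.28  0.84 -1.05] F [-0.4  0.5 -1.7] w 0.0069 ff 0.0
scene 253 [0.0111 0.0131 0.0153] 112 [0.0392 0.0434 0.0549]
  lid z 0.1 108 0.068 0.103
  lid z 0.14 117 0.068 0.104
  lid z 0.17 56 0.07 0.108
  lid z 0.18 140 0.069 0.103
  lid z 0.188 52 0.071 0.078
  lid zmax 0.19278622176485702
top 862 [0.0088 0.0123 0.0154] 175 [0.0379 0.0422 0.0535]
  lid z 0.1 9 0.071 0.099
  lid z 0.14 12 0.071 0.102
  lid z 0.17 45 0.072 0.101
  lid z 0.18 54 0.072 0.097
  lid z 0.188 5 0.073 0.077
  lid zmax 0.191712612632102
wrist 4464 [0.011  0.0122 0.0141] 963 [0.0407 0.0422 0.0542]
  lid z 0.1 123 0.07 0.102
  lid z 0.14 113 0.071 0.103
  lid z 0.17 998 0.072 0.106
  lid z 0.18 1107 0.072 0.104
  lid z 0.188 1134 0.073 0.079
  lid zmax 0.19224238740785635
```

The disc is fully down: its top is at 12.5 mm and the hub top at 42–43 mm. The lid is at about 1.62 rad. I'll check the clearance behind it and plan the push.

```bash
python3 - <<'E'
from h import *
O=np.array([.3553,.2938]); e=np.array([-.661,.75])
for n in('scene','wrist','top'):
    W=cloud(cap(n)); q=W[...,:2]-O; s=q@e; t=q@np.array([.75,.661])
    m=(s>.11)&(s<.25)&(abs(t)<.09)&(W[...,2]>.02)&(W[...,2]<.4)
    if m.sum(): print(n,m.sum(),'zmax',W[m][:,2].max(),'s of z>.1',s[m&(W[...,2]>.1)])
P=lambda s,z:np.r_[O+e*s,z]
to(P(.138,.237)); to(P(.138,.165))
from math import *
B=P(.138,.165); p,R=pose()
for a in(1.62,1.3,1.0,.7,.4,.2,0,-.03):
    d=.115; s=.068-d*cos(a)+.034*sin(a)+.012; z=.04+d*sin(a)+.034*cos(a)+.017
    print(a,round(s,3),round(z,3),(R.inv().apply(P(s,z)-B)/.2).round(3))
E
```

```text
scene 291 zmax 0.06112065016277406 s of z>.1 []
wrist 1477 zmax 0.060313322956477726 s of z>.1 []
top 51 zmax 0.05981660438791808 s of z>.1 []
shift [ 0.202 -0.646 -0.018] turn [0. 0. 0.]
shift [ 0.203 -0.646  0.342] turn [0. 0. 0.]
1.62 0.12 0.17 [-0.341 -0.093 -0.025]
1.3 0.082 0.177 [-1.038 -0.284 -0.058]
1.0 0.046 0.172 [-1.697 -0.464 -0.033]
0.7 0.014 0.157 [-2.3   -0.628  0.043]
0.4 -0.013 0.133 [-2.794 -0.763  0.164]
0.2 -0.026 0.113 [-3.04  -0.83   0.264]
0 -0.035 0.091 [-3.207 -0.876  0.375]
-0.03 -0.036 0.088 [-3.225 -0.881  0.393]
```

```bash
cat > lid.py <<'E'
from h import *
O=np.array([.3553,.2938]); e=np.array([-.661,.75])
P=lambda s,z:np.r_[O+e*s,z]
p,R=pose(); st(); print('s now',(p[:2]-O)@e,'t',(p[:2]-O)@[.75,.661])
for a in(1.62,1.5,1.3,1.1,.9,.7,.5,.3,.15,0,-.04):
    d=.115; s=.068-d*np.cos(a)+.034*np.sin(a)+.012; z=.04+d*np.sin(a)+.034*np.cos(a)+.017
    print(a,round(s,3),round(z,3),(R.inv().apply(P(s,z)-p)/.2).round(3))
E
python3 -m inch '[[0.1,-0.32,-0.02,0,0,0,0],[0.2,-0.65,-0.02,0,0,0,0],[0.2,-0.65,-0.02,0,0,0,0],[0.2,-0.65,0.15,0,0,0,0],[0.2,-0.65,0.34,0,0,0,0],[0.2,-0.65,0.34,0,0,0,0],[0.2,-0.65,0.34,0,0,0,0]]'
python3 lid.py
```

```text
clock: 22.7
position: [0.264, 0.3975, 0.1672]
tool_rot: [3.141, -0.0, 1.051]
force: [0.2, 0.5, 0.4]
grip_width: 0.0
finger_force: 0.0
22.7 [0.264  0.3975 0.1672] z [ 0.  0. -1.] y [ 0.868 -0.497  0.   ] q [-1.52  0.47  0.55  2.08 -0.38  0.69 -1.25] F [0.2 0.5 0.4] w 0.0 ff 0.0
s now 0.13812201827098314 t 0.00012359035001265577
1.62 0.12 0.17 [-0.031  0.088 -0.015]
1.5 0.106 0.174 [-0.053  0.153 -0.035]
1.3 0.082 0.177 [-0.091  0.266 -0.048]
1.1 0.058 0.175 [-0.13   0.379 -0.038]
0.9 0.035 0.168 [-0.167  0.487 -0.005]
0.7 0.014 0.157 [-0.201  0.588  0.051]
0.5 -0.005 0.142 [-0.231  0.675  0.126]
0.3 -0.02 0.123 [-0.256  0.747  0.219]
0.15 -0.029 0.108 [-0.27   0.789  0.297]
0 -0.035 0.091 [-0.28   0.819  0.381]
-0.04 -0.036 0.086 [-0.282  0.825  0.404]
```

Push the first part of the arc, then check.

```bash
python3 -m inch '[[-0.031,0.088,-0.01,0,0,0,0],[-0.053,0.153,-0.035,0,0,0,0],[-0.072,0.21,-0.042,0,0,0,0],[-0.091,0.266,-0.048,0,0,0,0],[-0.11,0.322,-0.043,0,0,0,0],[-0.13,0.379,-0.038,0,0,0,0],[-0.148,0.433,-0.02,0,0,0,0],[-0.167,0.487,-0.005,0,0,0,0],[-0.167,0.487,-0.005,0,0,0,0]]'
python3 lid.py
```

```text
clock: 23.82
position: [0.3319, 0.3194, 0.1671]
tool_rot: [3.141, 0.001, 1.051]
force: [-0.6, 0.7, 0.5]
grip_width: -0.0004
finger_force: 0.0
23.825 [0.3319 0.3194 0.1671] z [-0.    -0.001 -1.   ] y [ 0.868 -0.497  0.   ] q [-1.32  0.44  0.55  2.12 -0.37  0.67 -1.04] F [-0.6  0.7  0.5] w -0.0004 ff 0.0
s now 0.03469340698083117 t -0.0006050712419618424
1.62 0.12 0.17 [ 0.14  -0.401 -0.016]
1.5 0.106 0.174 [ 0.117 -0.335 -0.035]
1.3 0.082 0.177 [ 0.079 -0.223 -0.049]
1.1 0.058 0.175 [ 0.041 -0.11  -0.039]
0.9 0.035 0.168 [ 0.004 -0.001 -0.006]
0.7 0.014 0.157 [-0.031  0.099  0.05 ]
0.5 -0.005 0.142 [-0.06   0.187  0.126]
0.3 -0.02 0.123 [-0.085  0.259  0.218]
0.15 -0.029 0.108 [-0.099  0.301  0.296]
0 -0.035 0.091 [-0.109  0.331  0.38 ]
-0.04 -0.036 0.086 [-0.111  0.337  0.404]
```

```bash
python3 -m inch '[[-0.015,0.05,0.02,0,0,0,0],[-0.031,0.099,0.05,0,0,0,0],[-0.045,0.143,0.088,0,0,0,0],[-0.06,0.187,0.126,0,0,0,0],[-0.073,0.223,0.172,0,0,0,0],[-0.085,0.259,0.218,0,0,0,0],[-0.092,0.28,0.257,0,0,0,0],[-0.099,0.301,0.296,0,0,0,0],[-0.104,0.316,0.338,0,0,0,0]]'
cat > chk.py <<'E'
from h import *
st(); O=np.array([.3553,.2938]); e=np.array([-.661,.75])
for n in('scene','top'):
    W=cloud(cap(n)); q=W[...,:2]-O; s=q@e; t=q@np.array([.75,.661])
    for a,b in((-.066,-.05),(-.04,-.02),(.03,.05)):
        m=(s>a)&(s<b)&(abs(t)>.035)&(abs(t)<.062)&(W[...,2]<.2); print(n,a,m.sum(),np.nanmedian(W[m][:,2]).round(4) if m.sum() else '')
    m=(s<-.07)&(s>-.095)&(abs(t)<.028)&(W[...,2]>.02)&(W[...,2]<.15)
    print('tab',m.sum(),W[m][:,2].mean().round(4) if m.sum() else '',s[m].min() if m.sum() else '')
E
python3 chk.py
```

```text
clock: 24.95
position: [0.3761, 0.2708, 0.0993]
tool_rot: [3.142, 0.0, 1.052]
force: [0.7, 0.2, 1.8]
grip_width: -0.0001
finger_force: 0.8
24.95 [0.3761 0.2708 0.0993] z [ 0. -0. -1.] y [ 0.869 -0.495  0.   ] q [-1.07  0.56  0.43  2.15 -0.47  0.52 -0.81] F [0.7 0.2 1.8] w -0.0001 ff 0.7937082537682727
scene -0.066 129 0.0827
scene -0.04 80 0.0819
scene 0.03 63 0.0765
tab 72 0.0665 -0.08299928083449531
top -0.066 79 0.0816
top -0.04 91 0.0801
top 0.03 92 0.0754
tab 105 0.0595 -0.08183003951989733
```

```bash
python3 -m inch '[[-0.005,0.01,0.02,0,0,0,0],[-0.005,0.015,0.04,0,0,0,0],[-0.005,0.015,0.05,0,0,0,0],[-0.005,0.015,0.058,0,0,0,0],[-0.005,0.015,0.058,0,0,0,0]]'; python3 chk.py
```

```text
clock: 25.68
position: [0.3784, 0.2686, 0.0902]
tool_rot: [-3.141, -0.002, 1.051]
force: [-15.0, -11.8, 74.8]
grip_width: -0.0002
finger_force: 37.4
25.675 [0.3784 0.2686 0.0902] z [ 0.     0.002 -1.   ] y [ 0.868 -0.496 -0.001] q [-1.05  0.58  0.41  2.15 -0.48  0.49 -0.79] F [-15.  -11.8  74.8] w -0.0002 ff 37.3962252214551
scene -0.066 68 0.0741
scene -0.04 77 0.074
scene 0.03 60 0.0741
tab 113 0.0821 -0.08979041803765636
top -0.066 76 0.0733
top -0.04 94 0.0731
top 0.03 94 0.0735
tab 123 0.0599 -0.08763139329141845
```

Closed, and pressing firmly enough. Retreating now.

```bash
python3 -m inch '[[0,0,-0.1,0,0,0,0],[0,0,-0.4,0,0,0,0],[0,0,-0.7,0,0,0,0],[0,0,-0.8,0,0,0,0],[0,0,-0.8,0,0,0,0],[0,0,-0.8,0,0,0,0]]'; python3 chk.py
python3 - <<'E'
from h import *
f=cap('scene'); cv2.imwrite('pics/10.png',cv2.resize(f['img'][100:340,130:450],(640,480))[:,:,::-1])
E
```

```text
clock: 26.52
position: [0.3777, 0.2686, 0.2474]
tool_rot: [-3.141, 0.001, 1.053]
force: [0.0, -0.0, -1.2]
grip_width: -0.0001
finger_force: 0.0
26.525 [0.3777 0.2686 0.2474] z [-0.001 -0.001 -1.   ] y [ 0.869 -0.495 -0.   ] q [-1.26  0.32  0.65  2.03 -0.25  0.87 -0.99] F [ 0.  -0.  -1.2] w -0.0001 ff 0.0
scene -0.066 70 0.0748
scene -0.04 85 0.0742
scene 0.03 80 0.074
tab 75 0.0464 -0.08484004311294899
top -0.066 132 0.0736
top -0.04 108 0.0734
top 0.03 88 0.0735
tab 106 0.0456 -0.08229972236955743
```

View pics/10.png

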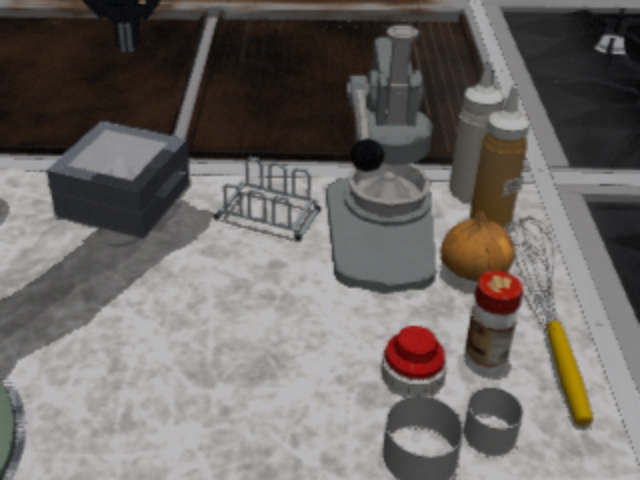

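The lid is closed and level at (120,175), the rack is empty, the timer (415,360) and jar (492,320) stand where they were, and the gripper is clear.

```bash
python3 -c "
from workcell import bot
print(bot.job_done())"
```

```text
the job is handed in; nothing more can be done
None
```

The job is handed in at about 27 s: the disc was laid flat hub up and released, then hung fully down on the spindle, and the lid is closed (the last push read about 75 N at the wrist, against the 120 N limit), with the timer and spice jar not touched.

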